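# Preload a wheel hub with its castle nut and fit the split pin

## Task

Set the preload of the wheel hub on the bench stand: tighten its brass castle nut clockwise until it is snug at about 0.5 N m, then carry on tightening, no further than the next slot that lines up with the cross hole in the axle. Then push the new steel split pin through slot and hole without forcing it, until its eye sits against the nut (its legs stay unbent), and leave the other things where they are.

Things in the scene. Friction and masses are not known exactly. Their poses are not given: they have to be found in the camera images.
- axle: Upright stub axle on a round grey bench stand (140 mm across), bolted down. Origin at the centre of the stand's underside on the bench, z up along the axle. The 32 mm thick thread ends 123 mm above the origin. A cross hole, 8 mm wide and 8 mm high, runs right through the axle along its y axis, 111.5 mm above the origin; a white paint line on the axle's end face shows its direction.
- cross_hole (a point): Centre of the cross hole, on the axle's centre line; axes as the axle's: y runs along the hole, z up. The pin may enter from either end.
- hub: Blue wheel hub on the axle, fixed, with bearing and thrust washer under the nut. Origin at the centre of the stand's underside, z up; its yaw means nothing. Flange 130 mm across at 38 to 50 mm height with four 12 mm studs up to 68 mm on a 106 mm circle; barrel 80 mm across at its foot, 72 mm at its top, 73.5 mm up; washer 55 mm across, top at about 80 mm.
- washer_place (a point): Nominal middle of the thrust washer's top, on the axle's centre line, fixed to the hub. The real height differs each time by up to about 0.3 mm either way, so the angle at which the nut meets the washer is not known in advance and has to be felt. Stopping at a slot before the nut is snug leaves it loose; going one slot too far overloads the bearing.
- nut: Brass castle nut, 50 mm across flats, on the axle's thread. Origin at the centre of its underside (about 80 mm above the bench), z up. Hexagon 26 mm tall; above it the round crown (46 mm across, 11 mm tall) with six open slots, 9 mm wide, in the middles of the flats. Its x axis points through a flat's middle and slot (others every 60 degrees): a slot is in line when one lies along the cross hole.
- nut_grip (a point): On the nut's axis, half way up its hexagon (13 mm above its underside). Clockwise from above tightens (3.5 mm pitch). The nut turns with about 0.15 N m until it bears on the washer, then the torque rises, slowly at first: 0.5 N m comes about 1 rad after first contact, at most 1.3 N m at the right slot. It stays where it is left and may be regripped. From start to right slot: 0.9 to 2.2 rad.
- pin: New steel split pin, 6.3 mm thick, 85 mm long, 30 g, lying on a black rubber mat 2 mm thick. Origin on its axis at the point that lies on the axle's centre line when the pin is home; x axis from the eye to the tip. Shank from x = -23 to +45 mm, its last 4 mm tapered; flat eye, 14 mm wide and 6 mm thick, from x = -23 to -40 mm. The eye is wider than the slots and stops against the nut's crown.
- pin_tip (a point): Tip of the new split pin, on its axis, 45 mm ahead of its origin.
- pin_eye (a point): Far end of the new split pin's eye, on its axis, 39.6 mm behind its origin. The pin sits loosely in the hole: let go half way in, its eye droops by about 4 mm.
- old_pin: Bystander: old copper-brown split pin with splayed legs, 65 mm long, on the mat.
- spare_nut: Bystander: small dark castle nut, 36 mm across flats, on the mat.
- spanner: Bystander: steel spanner, 200 mm long.
- grease: Bystander: grease jar with a red lid, 68 mm across, 60 mm tall.
- multimeter: Bystander: red and black multimeter, 150 x 78 x 36 mm.
- mallet: Bystander: rubber mallet with a wooden handle, 260 mm long.
Not all that is in view belongs to the job. Leave any pink or red look-alike of the axle alone.

How it is judged:
By the outcome, as a careful person would: the job done as asked, in the order asked, and still so for the second after the job is handed in, with the robot touching nothing.
It also fails if it takes over 72 s, if anything falls off the work surface, if the arm or the gripper's body presses on something with over 40 N, if the wrist force passes 120 N, or if a joint passes its speed limit or range.

## Robot

A 6-joint arm with a two-finger parallel gripper is mounted at the origin on the work surface. World frame = base frame: x ahead of the robot, y to its left, z up, the work surface at z = 0. Lengths are in m, angles in rad, forces in N, time in s.
With the tool pointing down it reaches from about 0.225 to 0.875 m from the base axis. Payload 3.4 kg.
Tool frame: the origin (TCP) lies at the very end of the fingers, on their centre line; the grasp point (between the pads) lies manip.hold_point_z behind it (manip.hold_point_z is the distance from the TCP to the grasp point, in m); x points along the fingers, y is the direction in which the jaws open and shut, and the axes are right-handed (so a half turn about x gives the same grasp; the last joint's range is limited). The gripper opens to 85 mm and grips with 20 to 120 N. Pads are 22 mm wide; open, the fingers measure 114 mm over their backs; the gripper's body (76 mm by 85 mm) begins 54 mm behind the grasp point. The pads swing forward as they close: fully open they stand 13 mm farther back than shut.
Start: joints at [-1.389, 0.276, 1.505, -0, 1.361, -0.121], TCP at [0.171, -0.549, 0.231] pointing down, gripper open.
Joint ranges: [-2.89, 2.89], [-0.75, 2.08], [0.22, 2.7], [-1.18, 4.32], [0.11, 2.71], [-2.7, 2.7]. Speed limits (rad/s): [2.57, 2.57, 3.14, 3.14, 3.14, 3.14].

## Interface

Orientations are given as a unit quaternion [w, x, y, z].
In Python, from rig import manip gives the robot as it stands.
- The arm moves only by the tool step_arm, never from a script. Its argument "targets" is a list of rows, each a list of 2 entries, a list of its own where there are three numbers: the shift along the tool's x, y, z in mm, then the turn about the tool's x in degrees. A call has 1 to 20 rows; each row is the pose to reach, as a shift and turn from the pose commanded when the call began, along the tool's axes at that moment; what a row does not reach only later rows make up. A row lasts 1/10 s, in which the tool goes at most 50 mm and 8.59 degrees, less where a joint would pass 70% of its speed; a pose out of reach is approached as far as the arm can. A call with a gripper value outside its range is refused whole. "grip" is the closure, from 0 (fully open) to 1 (shut), set as the call begins (left out, the last holds). The fingers move at their own pace and stop on an object; "grip_force" is the grip in N (left out, the last holds). Time passes only in rows, so rows that repeat a pose let the fingers close. It gives the time, the measured TCP pose, the force and the opening at its end, in the units of the state.
- manip.get_state(): the state, without advancing time (a new reading comes with each control period).
- manip.get_image(name): name is "side" or "top"; returns a dict with "image" (384x512x3 uint8, red, green, blue), "fx", "fy", "cx", "cy" (pixels), "pose" (4x4, takes a point from camera to world coordinates). Camera axes: x right, y down, z forward; pixel columns grow to the right and rows downward; lengths in m; the calibration is good to about 2 mm. A picture is of the moment at which its call begins. There is no depth.
- manip.sign_off(): hands the job in, once; it reports no verdict.
Trained networks look in a picture, given as the dict that the camera call returned (one of the last four; its "shot" number tells which), for a name from the list of things; names that differ only in an ending like _2 or _b are one class to them, and where a whole thing is asked for, a point or a joint stands for the part that bears it (a point fixed in the world has none). Each returns a list of dicts, best first, with "confidence" (0 to 1); they miss things now and then, are a little off and sometimes report something else, mostly with a low value. They report only what shows in the picture. A call takes as long as a camera call. They do not tell look-alikes from the thing itself.
- manip.search_frame(picture, thing): "xyz" ([x, y, z] in m, in world coordinates, good to about 4 mm: the middle of the surface that is visible of it).
- manip.regions_of(picture, thing): "region" (384x512 bool, what is visible of it).
The state is a dict: "clock": time; "qpos": joint angles; "qd": joint speeds; "effort": joint torques, N m; "position": TCP position; "ee_rot": TCP orientation; "contact_force": force on the tool from outside, world axes, zero at the start; "moment": the same for the moment, N m; "width": finger opening in m.
Only numpy, scipy, OpenCV 4.12 (cv2) and the standard library are available. Lean on these libraries where they do the work, as an engineer would, in place of code of your own. Each camera call takes 0.05 s, during which the arm holds its last target.

## Working session

There is one attempt and no reset: what is moved stays moved. The work goes in short steps, Python scripts to look and compute and a tool call to move; the robot and the scene stay as the last step left them, time stands still between calls to the robot, and variables do not carry over. Pictures are saved under pics/ and viewed, and the job is handed in when it is done.

Besides the shell and the picture viewer there is one more tool, called after "Call:" in YAML: its name, and indented under it one key for each argument. step_arm: Moves the arm, as the interface text tells. Its arguments: {"type":"object","properties":{"targets":{"type":"array"},"grip":{"type":"number"},"grip_force":{"type":"number"}},"required":["targets"]}

```bash
ls; mkdir -p pics; python3 - <<'E'
from rig import manip
import cv2,numpy as np
print(manip.get_state(), manip.hold_point_z)
for n in("side","top"):
    d=manip.get_image(n); cv2.imwrite(f"pics/{n}0.png",cv2.cvtColor(d["image"],cv2.COLOR_RGB2BGR))
    print(n,d["fx"],d["fy"],d["cx"],d["cy"],d["pose"],d["shot"])
    for t in("axle","nut","pin","old_pin","pin_tip","pin_eye","cross_hole","nut_grip","hub"):
        try: print(t,[(np.round(r["xyz"],4).tolist(),round(r["confidence"],2)) for r in manip.search_frame(d,t)])
        except Exception as e: print(t,e)
E
```

```text
pics
{'clock': 0.0, 'qpos': array([-1.38900763e+00,  2.76608397e-01,  1.50617987e+00,  3.57171628e-05,
        1.36068452e+00, -1.21002126e-01]), 'qd': array([-0.0015662 , -0.00065688,  0.00103571, -0.00054311, -0.00084677,
       -0.00028628]), 'effort': array([-1.46032658e-04, -4.16784525e+01, -2.45802659e+01,  1.89800039e-05,
        1.09026051e-02,  3.28765111e-05]), 'position': array([ 0.17136335, -0.54830119,  0.23041345]), 'ee_rot': array([-0.10597678, -0.69901083, -0.10730637,  0.69902655]), 'contact_force': array([-0.46581481, -0.19404223, -0.21422763]), 'moment': array([ 0.000194  , -0.04954091,  0.0009369 ]), 'width': 0.08528935399119646} 0.0187
side 357.2845946187233 357.2845946187233 258.75579989476904 190.1796381074871 [[ 9.57020007e-01 -1.83099657e-01  2.24916033e-01  3.52153435e-01]
 [-2.90021767e-01 -6.04957164e-01  7.41562003e-01 -8.18161298e-01]
 [ 2.84817292e-04 -7.74920218e-01 -6.32058996e-01  7.70946506e-01]
 [ 0.00000000e+00  0.00000000e+00  0.00000000e+00  1.00000000e+00]] 1
axle [([0.4996, 0.0034, 0.0127], 0.78), ([0.5889, 0.2069, 0.0192], 0.68), ([0.4031, 0.
[... 834 characters left out ...]
.025, 0.1075], 0.9), ([0.5805, 0.2177, 0.0179], 0.84), ([0.6724, -0.1717, 0.0067], 0.7), ([0.4014, 0.2239, 0.012], 0.58)]
nut [([0.4033, 0.2228, 0.1064], 0.67), ([0.5846, 0.2176, 0.1058], 0.61), ([0.5039, 0.0311, 0.1041], 0.51), ([0.7841, 0.1322, 0.0098], 0.31)]
pin []
old_pin [([0.6712, -0.1676, 0.0088], 0.6)]
pin_tip [([0.5274, -0.1666, 0.0123], 0.52)]
pin_eye [([0.5229, -0.1695, 0.0092], 0.49)]
cross_hole [([0.5838, 0.2147, 0.0115], 0.91), ([0.4029, 0.2216, 0.0097], 0.74), ([0.5023, 0.0301, 0.1073], 0.72)]
nut_grip [([0.4018, 0.2229, 0.1036], 0.67), ([0.5835, 0.2138, 0.1032], 0.62), ([0.7859, 0.1342, 0.0063], 0.16)]
hub [([0.5042, 0.0298, 0.0515], 0.68), ([0.5253, -0.1678, 0.0093], 0.54)]
```

View pics/side0.png

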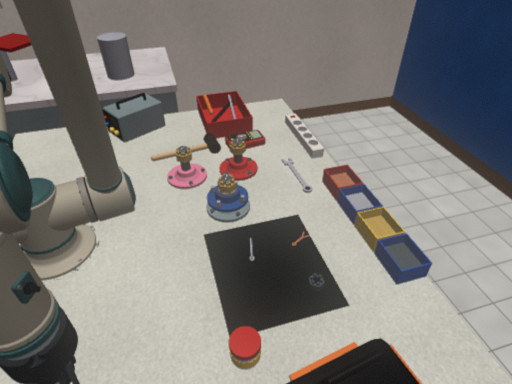

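View pics/top0.png

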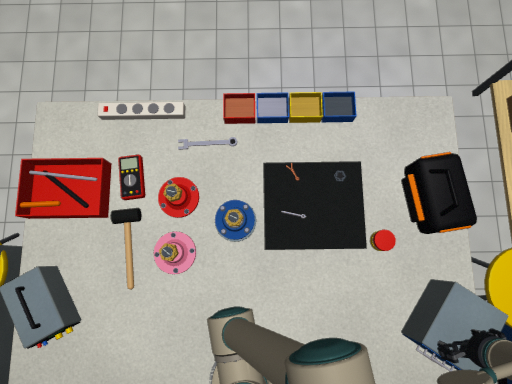

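Candidates: the nut and axle could be the blue hub at top px (235,219), the red look-alike (178,197) or the pink look-alike (174,252). The pin could be the steel one (293,214) or the old copper one (292,171). By the description I choose the blue hub and the steel pin, and will check both in a close crop.

```bash
python3 - <<'E'
import cv2,numpy as np
t=cv2.imread("pics/top0.png");s=cv2.imread("pics/side0.png")
def c(im,u,v,w,h,k): return cv2.resize(im[v-h//2:v+h//2,u-w//2:u+w//2],None,fx=k,fy=k,interpolation=cv2.INTER_CUBIC)
a=np.hstack([c(t,235,217,40,40,10),c(t,293,214,40,40,10)])
b=np.hstack([c(s,228,190,40,20,10),c(s,252,250,40,20,10)])
cv2.imwrite("pics/crop0.png",np.vstack([a,b]))
E
```

```text
(no output)
```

View pics/crop0.png

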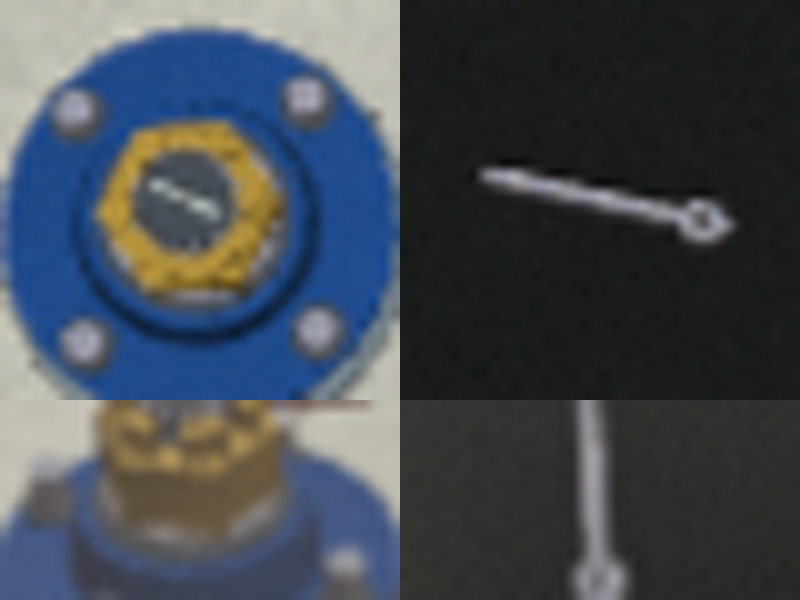

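```bash
cat > h.py <<'E'
from rig import manip
import cv2,numpy as np
from scipy.spatial.transform import Rotation as R
def rot(s=None):
    q=(s or manip.get_state())["ee_rot"]; return R.from_quat([q[1],q[2],q[3],q[0]]).as_matrix()
def avg(n,k):
    ds=[manip.get_image(n) for _ in range(k)]
    d=dict(ds[-1]); d["avg"]=np.mean([x["image"].astype(float) for x in ds],0); return d
def ray(d,u,v,z):
    P=np.array(d["pose"]); r=P[:3,:3]@np.array([(u-d["cx"])/d["fx"],(v-d["cy"])/d["fy"],1]); o=P[:3,3]
    return o+r*(z-o[2])/r[2]
def proj(d,p):
    P=np.array(d["pose"]); c=P[:3,:3].T@(np.asarray(p)-P[:3,3]); return np.array([d["fx"]*c[0]/c[2]+d["cx"],d["fy"]*c[1]/c[2]+d["cy"]])
def plan(xyz,yaw_jaw=None):
    """world target; yaw_jaw deg of tool y (mod 180)"""
    s=manip.get_state(); M=rot(s); print("toolx",M[:,0].round(3),"jawyaw",np.degrees(np.arctan2(M[1,1],M[0,1])).round(2),"pos",s["position"].round(4),"q6",s["qpos"][5].round(3))
    print("shift mm",(M.T@(np.asarray(xyz)-s["position"])*1000).round(1))
    if yaw_jaw is not None:
        c=np.degrees(np.arctan2(M[1,1],M[0,1])); t=-(yaw_jaw-c); print("turn deg (any +-180)",((t+90)%180-90).round(2))
def st():
    s=manip.get_state(); M=rot(s)
    print("t",round(s["clock"],2),"pos",(s["position"]*1000).round(2),"jaw",np.degrees(np.arctan2(M[1,1],M[0,1])).round(2),"tx",M[:,0].round(4),"F",s["contact_force"].round(2),"M",s["moment"].round(3),"w",round(s["width"]*1000,2),"q6",s["qpos"][5].round(3))
E
python3 - <<'E'
from h import *
st()
for n in("top","side"):
    d=avg(n,8); np.savez(f"a_{n}.npz",avg=d["avg"],pose=d["pose"],fx=d["fx"],fy=d["fy"],cx=d["cx"],cy=d["cy"])
    im=cv2.cvtColor(d["avg"].clip(0,255).astype(np.uint8),cv2.COLOR_RGB2BGR)
    u,v=(235,217) if n=="top" else (228,185)
    cv2.imwrite(f"pics/av_{n}.png",cv2.resize(im[v-16:v+16,u-20:u+20],None,fx=18,fy=18,interpolation=cv2.INTER_CUBIC))
print([d["avg"].std()])
E
```

```text
t 1.0 pos [ 171.46 -548.87  231.34] jaw -72.65 tx [-0.e+00 -1.e-04 -1.e+00] F [ 0.36  0.7  -0.32] M [-0.043  0.033  0.006] w 85.55 q6 -0.121
[np.float64(58.32201835809628)]
```

View pics/av_top.png

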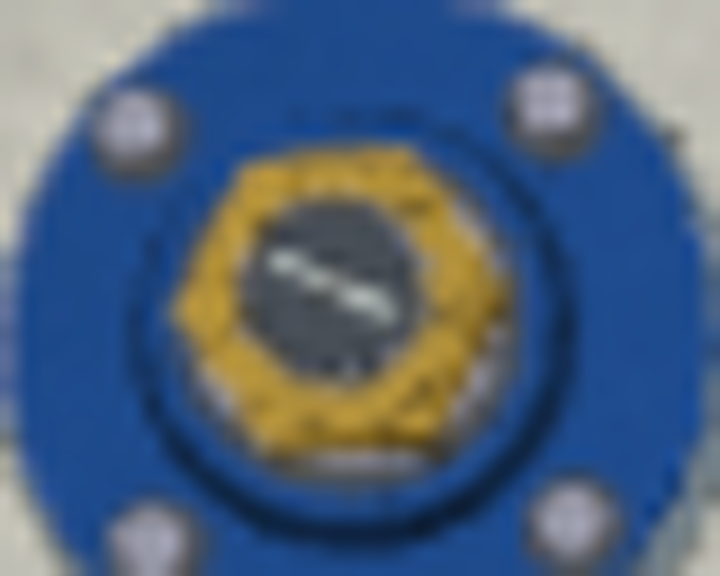

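View pics/av_side.png

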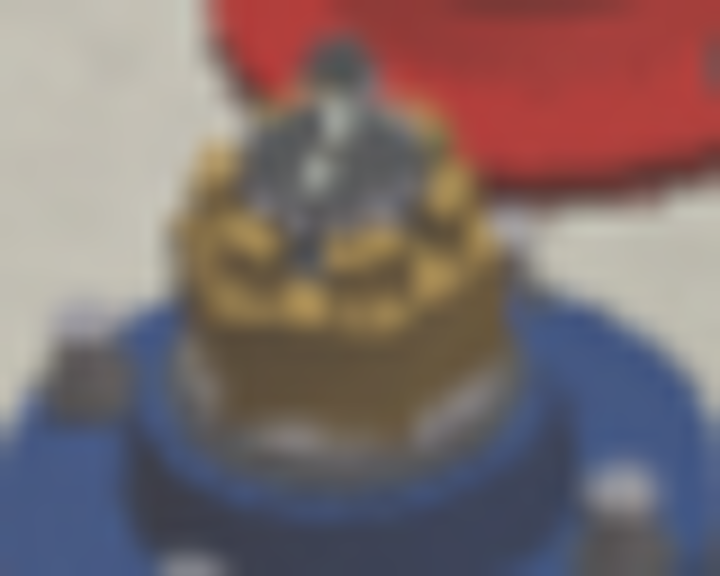

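```bash
cat > fit.py <<'E'
from h import *
from scipy.optimize import minimize
def load(n):
    z=np.load(f"a_{n}.npz"); d={k:z[k] for k in z.files}
    for k in("fx","fy","cx","cy"): d[k]=float(d[k])
    return d
def line(d,c0,ztop=0.123,rad=0.015):
    """weighted PCA of whitish px inside end face, in world on z plane"""
    a=d["avg"]; K=4
    u0,v0=proj(d,[c0[0],c0[1],ztop]); 
    us,vs=np.meshgrid(np.arange(u0-9,u0+9,1/K),np.arange(v0-9,v0+9,1/K))
    g=cv2.remap(a.mean(2).astype(np.float32),us.astype(np.float32),vs.astype(np.float32),cv2.INTER_CUBIC)
    P=np.array([ray(d,u,v,ztop) for u,v in zip(us.ravel(),vs.ravel())])[:,:2]
    m=np.hypot(*(P-c0).T)<rad-0.002
    col=g.ravel(); w=np.where(m,np.clip(col-np.percentile(col[m],60)-15,0,None),0)
    mu=(P*w[:,None]).sum(0)/w.sum(); C=((P-mu)*w[:,None]).T@(P-mu)/w.sum()
    e,V=np.linalg.eigh(C); v=V[:,1]; 
    return mu,np.degrees(np.arctan2(v[1],v[0]))%180,np.sqrt(e)
def hexfit(d,c0,z=0.1065,th0=0):
    hsv=cv2.cvtColor(d["avg"].astype(np.uint8),cv2.COLOR_RGB2HSV)
    K=6;u0,v0=proj(d,[*c0,z]);W=16
    us=np.arange(u0-W,u0+W,1/K);vs=np.arange(v0-W,v0+W,1/K)
    U,V=np.meshgrid(us.astype(np.float32),vs.astype(np.float32))
    a=cv2.remap(d["avg"].astype(np.float32),U,V,cv2.INTER_CUBIC)
    sat=a[...,0]-a[...,2]   # R-B high for brass
    bw=sat>45
    cn,_=cv2.findContours(bw.astype(np.uint8),cv2.RETR_EXTERNAL,cv2.CHAIN_APPROX_NONE)
    c=max(cn,key=cv2.contourArea); M=np.zeros(bw.shape,np.uint8); cv2.drawContours(M,[c],-1,1,-1)
    best=None
    def poly(p):
        ang=np.radians(p[2]+30+60*np.arange(6)); r=p[3]/np.cos(np.pi/6)
        return np.array([proj(d,[p[0]+r*np.cos(t),p[1]+r*np.sin(t),z]) for t in ang])
    def cost(p):
        q=poly(p); q=np.stack([(q[:,0]-us[0])*K,(q[:,1]-vs[0])*K],1)
        N=np.zeros(bw.shape,np.uint8); cv2.fillPoly(N,[np.round(q*16).astype(np.int32)],1,shift=4)
        return (N!=M).sum()/M.sum()
    for th in range(-30,30,6):
        r=minimize(cost,[c0[0],c0[1],th,0.025],method="Nelder-Mead",options=dict(initial_simplex=np.array([[c0[0],c0[1],th,.025]]*5)+np.vstack([np.zeros(4),np.diag([.002,.002,5,.0005])])))
        if best is None or r.fun<best.fun: best=r
    return best.x,best.fun
E
python3 - <<'E'
from fit import *
d=load("top"); c=ray(d,233.5,216.7,0.123)[:2]; print(c)
for i in range(2):
    r=line(d,c); print("line",r); c=r[0]
print("hex",hexfit(d,c))
s=load("side"); print("side line",line(s,ray(s,*(np.array([325,150])/18+[208,169]),.123)[:2]))
# blue flange / studs check: pin
for dd,n,u,v in((d,"top",293,214),(s,"side",252,250)):
    a=dd["avg"].mean(2)[v-20:v+20,u-20:u+20]; m=a>np.median(a)+35
    k,l,stt,ce=cv2.connectedComponentsWithStats(m.astype(np.uint8)); i=1+np.argmax(stt[1:,4]); ys,xs=np.nonzero(l==i)
    w=a[ys,xs]-np.median(a)
    P=np.array([ray(dd,x+u-20,y+v-20,0.00515)[:2] for x,y in zip(xs,ys)]); mu=(P*w[:,None]).sum(0)/w.sum(); U,S,V=np.linalg.svd((P-mu)*np.sqrt(w)[:,None],full_matrices=False)
    ax=V[0]*np.sign(V[0][1]); t=(P-mu)@ax; print(n,"pin mid",mu,"ang",np.degrees(np.arctan2(ax[1],ax[0])),"ext",t.min(),t.max(),"ends",mu+ax*t.min(),mu+ax*t.max())
E
```

```text
[0.506246   0.03281655]
line (array([0.50701832, 0.03360622]), np.float64(64.11003770553978), array([0.00121871, 0.00666796]))
line (array([0.50708115, 0.03379397]), np.float64(64.16310828448538), array([0.00121864, 0.00678113]))
hex (array([0.50638229, 0.03401304, 3.44742197, 0.02504375]), np.float64(0.023457544288332317))
side line (array([0.50647946, 0.03296057]), np.float64(63.71851551241851), array([0.00125795, 0.00711114]))
top pin mid [ 0.52672252 -0.16619953] ang 76.8663274160493 ext -0.039168437145039835 0.04670142374031071 ends [ 0.51782253 -0.20434343] [ 0.53733419 -0.1207197 ]
side pin mid [ 0.52637258 -0.16923263] ang 76.86118305879117 ext -0.03519084509745117 0.051031862200798354 ends [ 0.51837331 -0.20350226] [ 0.53797268 -0.11953667]
```

The crop confirms it. The brass nut, with the white line on its axle, is on the blue hub. The steel pin's eye is toward −y and its tip toward +y. Hole direction is 64.0° and the nut's flats are at 3.45° mod 60, so the candidate slots are about 59.5° and 119.5° clockwise.

```bash
python3 - <<'E'
from h import *
plan([.5065,.0336,.20],63.45)
E
```

```text
toolx [ 0. -0. -1.] jawyaw -72.65 pos [ 0.1715 -0.5489  0.2313] q6 -0.121
shift mm [  31.3 -456.1 -493.5]
turn deg (any +-180) 43.9
```

Call:
step_arm:
  targets:
    - [[0, -456, -493.5], -136.1]
    - [[31, -456, -493.5], -136.1]
    - [[31, -456, -493.5], -136.1]
    - [[31, -456, -493.5], -136.1]
    - [[31, -456, -493.5], -136.1]
    - [[31, -456, -493.5], -136.1]
    - [[31, -456, -493.5], -136.1]
    - [[31, -456, -493.5], -136.1]
    - [[31, -456, -493.5], -136.1]
    - [[31, -456, -493.5], -136.1]
    - [[31, -456, -493.5], -136.1]
    - [[31, -456, -493.5], -136.1]
    - [[31, -456, -493.5], -136.1]
    - [[31, -456, -493.5], -136.1]
    - [[31, -456, -493.5], -136.1]
    - [[31, -456, -493.5], -136.1]
    - [[31, -456, -493.5], -136.1]
    - [[31, -456, -493.5], -136.1]
    - [[31, -456, -493.5], -136.1]
    - [[31, -456, -493.5], -136.1]
  grip: 0
  grip_force: 30

```text
clock: 3.8
position: [0.5065, 0.0332, 0.2004]
ee_rot: [0.688, 0.163, 0.688, -0.163]
contact_force: [-0.3, -0.1, 0.9]
width: 0.0851
```

```bash
python3 - <<'E'
from h import *
st();plan([.5065,.0336,.13],63.45)
d=manip.get_image("top");cv2.imwrite("pics/t1.png",cv2.cvtColor(d["image"],cv2.COLOR_RGB2BGR))
d=manip.get_image("side");cv2.imwrite("pics/s1.png",cv2.cvtColor(d["image"],cv2.COLOR_RGB2BGR))
E
```

```text
t 3.8 pos [506.5   33.23 200.39] jaw 63.36 tx [ 2.e-04 -1.e-04 -1.e+00] F [-0.25 -0.05  0.95] M [-0.005  0.035 -0.019] w 85.1 q6 -1.177
toolx [ 0. -0. -1.] jawyaw 63.36 pos [0.5065 0.0332 0.2004] q6 -1.177
shift mm [70.4  0.3 -0.2]
turn deg (any +-180) -0.09
```

View pics/s1.png

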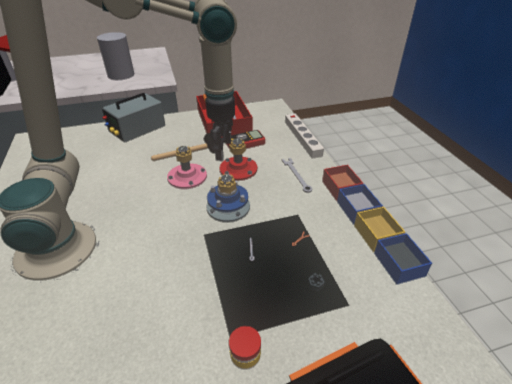

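The side view shows the gripper open above the blue hub, near px (220,150), with its path down clear. Descending over the nut.

Call:
step_arm:
  targets:
    - [[40, 0, 0], 0]
    - [[75, 0, 0], 0]
    - [[100, 0, 0], 0]
    - [[110, 0, 0], 0]
    - [[118, 0, 0], 0]
    - [[118, 0, 0], 0]
    - [[118, 0, 0], 0]

```text
clock: 4.6
position: [0.5075, 0.0335, 0.0833]
ee_rot: [0.689, 0.163, 0.687, -0.162]
contact_force: [0.2, 0.3, 0.4]
width: 0.0856
```

```bash
python3 - <<'E'
from h import *
st()
E
```

```text
t 4.6 pos [507.53  33.46  83.25] jaw 63.44 tx [ 2.1e-03 -2.0e-04 -1.0e+00] F [0.15 0.35 0.4 ] M [ 0.045  0.04  -0.006] w 85.62 q6 -1.178
```

Call:
step_arm:
  targets:
    - [[0, 0, 0], 0]
    - [[0, 0, 0], 0]
    - [[0, 0, 0], 0]
    - [[0, 0, 0], 0]
    - [[0, 0, 0], 0]
    - [[0, 0, 0], 0]
    - [[0, 0, 0], 0]
    - [[0, 0, 0], 0]
  grip: 1
  grip_force: 25

```text
clock: 5.4
position: [0.5064, 0.0323, 0.0833]
ee_rot: [0.689, 0.161, 0.688, -0.163]
contact_force: [-1.6, -4.2, 5.6]
width: 0.0494
```

```bash
python3 - <<'E'
from h import *
st()
E
```

```text
t 5.4 pos [506.41  32.29  83.32] jaw 63.53 tx [ 3.0e-04 -2.7e-03 -1.0e+00] F [-1.58 -4.23  5.63] M [-0.573  0.292  0.096] w 49.42 q6 -1.179
```

```bash
cat >> h.py <<'E'
def mst(k=6):
    A=[]
    for _ in range(k):
        manip.get_image("top"); s=manip.get_state(); M=rot(s); A.append(np.r_[s["position"]*1000,np.degrees(np.arctan2(M[1,1],M[0,1])),M[:2,0]*1000,s["contact_force"],s["moment"],s["width"]*1000,s["qpos"][5]])
    A=np.array(A);m=A.mean(0).round(3);print("t",round(s["clock"],2),"pos",m[:3],"sd",A.std(0)[:3].round(2),"jaw",m[3],"tilt",m[4:6],"F",m[6:9],"M",m[9:12],"Msd",A.std(0)[9:12].round(3),"w",m[12],"q6",m[13])
    return m
E
python3 - <<'E'
from h import *
mst(8)
E
```

```text
t 5.8 pos [506.399  32.264  83.308] sd [0.02 0.01 0.02] jaw 63.529 tilt [ 0.28  -2.674] F [-2.055 -3.834  5.287] M [-0.586  0.348  0.103] Msd [0.027 0.023 0.026] w 49.587 q6 -1.179
```

Call:
step_arm:
  targets:
    - [[-0.5, -1.2, 0], 0]
    - [[-0.5, -1.2, 0], 0]
    - [[-0.5, -1.2, 0], 2]
    - [[-0.5, -1.2, 0], 5]
    - [[-0.5, -1.2, 0], 8]
    - [[-0.5, -1.2, 0], 11]
    - [[-0.5, -1.2, 0], 14]
    - [[-0.5, -1.2, 0], 17]
    - [[-0.5, -1.2, 0], 20]
    - [[-0.5, -1.2, 0], 20]
    - [[-0.5, -1.2, 0], 20]
  grip: 1
  grip_force: 70

```text
clock: 6.9
position: [0.5067, 0.0327, 0.0834]
ee_rot: [0.65, 0.28, 0.649, -0.279]
contact_force: [-0.2, 1.3, 4.9]
width: 0.0484
```

```bash
python3 - <<'E'
from h import *
mst(4)
E
```

```text
t 7.1 pos [506.715  32.74   83.403] sd [0.01 0.01 0.01] jaw 43.455 tilt [1.659 0.52 ] F [0.255 1.193 5.453] M [-0.067  0.206 -0.233] Msd [0.028 0.019 0.007] w 48.761 q6 -0.832
```

Call:
step_arm:
  targets:
    - [[0, 0, 0], 3]
    - [[0, 0, 0], 6]
    - [[0, 0, 0], 9]
    - [[0, 0, 0], 12]

```text
clock: 7.5
position: [0.507, 0.0329, 0.0833]
ee_rot: [0.617, 0.346, 0.616, -0.345]
contact_force: [1.8, 1.7, 4.4]
width: 0.0486
```

```bash
python3 - <<'E'
from h import *
st(); print(manip.get_state()["effort"].round(3)); mst(3); print(manip.get_state()["effort"].round(3))
E
```

```text
t 7.5 pos [507.02  32.92  83.34] jaw 31.43 tx [ 2.2e-03  6.0e-04 -1.0e+00] F [1.75 1.69 4.44] M [0.199 0.077 0.332] w 48.63 q6 -0.622
[ -1.361 -36.319 -17.499  -0.302   0.134  -0.12 ]
t 7.65 pos [507.011  32.952  83.318] sd [0.01 0.01 0.01] jaw 31.406 tilt [2.187 0.846] F [1.836 1.812 5.287] M [ 0.154  0.042 -0.33 ] Msd [0.016 0.029 0.011] w 48.627 q6 -0.622
[ -0.77  -35.714 -17.026  -0.689   0.192  -0.264]
```

Call:
step_arm:
  targets:
    - [[0, 0, 0], 2]
    - [[0, 0, 0], 4]
    - [[0, 0, 0], 6]

```text
clock: 7.95
position: [0.5072, 0.033, 0.0833]
ee_rot: [0.599, 0.378, 0.597, -0.377]
contact_force: [1.8, 2.9, 4.4]
width: 0.0488
```

```bash
python3 - <<'E'
from h import *
st(); print(manip.get_state()["effort"].round(3))
E
```

```text
t 7.95 pos [507.15  33.01  83.28] jaw 25.52 tx [ 2.5e-03  8.0e-04 -1.0e+00] F [1.79 2.93 4.39] M [ 0.36  -0.035  0.313] w 48.81 q6 -0.519
[ -1.902 -36.149 -16.938  -0.595   0.361   0.069]
```

Call:
step_arm:
  targets:
    - [[0, 0, 0], 2]
    - [[0, 0, 0], 4]
    - [[0, 0, 0], 6]

```text
clock: 8.25
position: [0.5073, 0.0331, 0.0832]
ee_rot: [0.578, 0.409, 0.577, -0.407]
contact_force: [2.6, 3.7, 4.2]
width: 0.0488
```

```bash
python3 - <<'E'
from h import *
st(); print(manip.get_state()["effort"].round(3))
E
```

```text
t 8.25 pos [507.32  33.09  83.24] jaw 19.53 tx [ 2.8e-03  9.0e-04 -1.0e+00] F [2.57 3.72 4.2 ] M [ 0.376 -0.043  0.444] w 48.82 q6 -0.414
[ -2.055 -36.476 -16.856  -0.65    0.483   0.123]
```

Call:
step_arm:
  targets:
    - [[0, 0, 0], 2]
    - [[0, 0, 0], 4]
    - [[0, 0, 0], 6]

```text
clock: 8.55
position: [0.5075, 0.0332, 0.0832]
ee_rot: [0.556, 0.439, 0.555, -0.437]
contact_force: [2.4, 2.8, 3.5]
width: 0.0488
```

```bash
python3 - <<'E'
from h import *
st(); print(manip.get_state()["effort"].round(3))
E
```

```text
t 8.55 pos [507.49  33.17  83.2 ] jaw 13.54 tx [ 0.0031  0.001  -1.    ] F [2.4  2.75 3.45] M [ 0.464 -0.119  0.483] w 48.79 q6 -0.31
[ -2.197 -36.804 -16.771  -0.693   0.611   0.186]
```

Call:
step_arm:
  targets:
    - [[0, 0, 0], 1]
    - [[0, 0, 0], 2]

```text
clock: 8.75
position: [0.5076, 0.0332, 0.0832]
ee_rot: [0.548, 0.448, 0.547, -0.446]
contact_force: [4.7, 4.6, 2.7]
width: 0.0488
```

```bash
python3 - <<'E'
from h import *
st(); print(manip.get_state()["effort"].round(3))
E
```

```text
t 8.75 pos [507.55  33.15  83.2 ] jaw 11.54 tx [ 0.0032  0.001  -1.    ] F [4.73 4.56 2.66] M [ 0.516 -0.157  0.518] w 48.76 q6 -0.275
[ -2.441 -36.828 -16.461  -0.866   0.79    0.331]
```

Call:
step_arm:
  targets:
    - [[0, 0, 0], 1]
    - [[0, 0, 0], 2]

```text
clock: 8.95
position: [0.5076, 0.0332, 0.0832]
ee_rot: [0.541, 0.458, 0.539, -0.456]
contact_force: [3.5, 3.7, 2.8]
width: 0.0487
```

```bash
python3 - <<'E'
from h import *
st(); print(manip.get_state()["effort"].round(3))
for i in range(6): manip.get_image("top"); s=manip.get_state(); print(s["clock"],s["moment"][2],s["effort"][5],s["qpos"][5],s["qd"][5])
E
```

```text
t 8.95 pos [507.63  33.16  83.17] jaw 9.54 tx [ 0.0033  0.0011 -1.    ] F [3.52 3.7  2.76] M [ 0.541 -0.224  0.514] w 48.73 q6 -0.24
[ -2.473 -36.94  -16.431  -0.881   0.834   0.336]
9.0 0.13791266881825442 0.25963825173676014 -0.23913005595588777 -0.021836322477262218
9.05 0.11248431610671863 0.13316919095814228 -0.2396483029795857 -0.0028433985789953964
9.1 0.05442691403098987 0.11075424961745739 -0.23967012641137944 7.595272229545588e-05
9.15 0.08618288383094079 0.11907662730664015 -0.23974689745217942 0.0007208090502508261
9.2 0.1139967471631989 0.1220443518832326 -0.23977514676597517 -0.0003274739732359632
9.25 0.19837041773210673 0.12361931148916483 -0.239741748128417 0.0004955744049145196
```

Call:
step_arm:
  targets:
    - [[0, 0, 0], 1]
    - [[0, 0, 0], 1.8]

```text
clock: 9.45
position: [0.5077, 0.0332, 0.0832]
ee_rot: [0.533, 0.466, 0.532, -0.464]
contact_force: [3.9, 4.5, 2.7]
width: 0.0487
```

```bash
python3 - <<'E'
from h import *
st(); print(manip.get_state()["effort"].round(3))
E
```

```text
t 9.45 pos [507.71  33.17  83.19] jaw 7.75 tx [ 0.0035  0.0011 -1.    ] F [3.91 4.47 2.7 ] M [ 0.619 -0.246  0.505] w 48.74 q6 -0.209
[ -2.525 -37.034 -16.402  -0.9     0.871   0.394]
```

Call:
step_arm:
  targets:
    - [[0, 0, 0], 1]

```text
clock: 9.55
position: [0.5077, 0.0332, 0.0832]
ee_rot: [0.529, 0.471, 0.528, -0.469]
contact_force: [4.1, 4.4, 2.3]
width: 0.0486
```

```bash
python3 - <<'E'
from h import *
st(); print(manip.get_state()["effort"].round(3))
E
```

```text
t 9.55 pos [507.72  33.18  83.16] jaw 6.75 tx [ 0.0035  0.0011 -1.    ] F [4.07 4.37 2.26] M [ 0.573 -0.247  0.519] w 48.6 q6 -0.191
[ -2.539 -37.088 -16.394  -0.899   0.898   0.357]
```

Call:
step_arm:
  targets:
    - [[0, 0, 0], 1]

```text
clock: 9.65
position: [0.5078, 0.0332, 0.0832]
ee_rot: [0.525, 0.475, 0.524, -0.473]
contact_force: [3.5, 4.3, 3.0]
width: 0.0486
```

```bash
python3 - <<'E'
from h import *
st(); print(manip.get_state()["effort"].round(3))
E
```

```text
t 9.65 pos [507.75  33.2   83.16] jaw 5.75 tx [ 0.0035  0.0011 -1.    ] F [3.51 4.32 2.96] M [ 0.61  -0.266  0.5  ] w 48.6 q6 -0.174
[ -2.533 -37.15  -16.371  -0.898   0.92    0.38 ]
```

Call:
step_arm:
  targets:
    - [[0, 0, 0], 0.8]

```text
clock: 9.75
position: [0.5078, 0.0332, 0.0831]
ee_rot: [0.522, 0.479, 0.52, -0.477]
contact_force: [5.3, 4.9, 3.2]
width: 0.0483
```

```bash
python3 - <<'E'
from h import *
st(); print(manip.get_state()["effort"].round(3))
E
```

```text
t 9.75 pos [507.77  33.17  83.15] jaw 4.95 tx [ 0.0036  0.0011 -1.    ] F [5.33 4.85 3.15] M [ 0.574 -0.303  0.452] w 48.29 q6 -0.16
[ -2.549 -37.182 -16.365  -0.905   0.932   0.423]
```

Call:
step_arm:
  targets:
    - [[0, 0, 0], 0.7]

```text
clock: 9.85
position: [0.5078, 0.0332, 0.0832]
ee_rot: [0.519, 0.482, 0.518, -0.48]
contact_force: [3.2, 4.1, 2.7]
width: 0.0489
```

```bash
python3 - <<'E'
from h import *
st(); print(manip.get_state()["effort"].round(3))
E
```

```text
t 9.85 pos [507.79  33.2   83.16] jaw 4.26 tx [ 0.0036  0.0011 -1.    ] F [3.23 4.1  2.73] M [ 0.626 -0.198  0.495] w 48.94 q6 -0.148
[ -2.548 -37.225 -16.351  -0.909   0.945   0.424]
```

Torque is close to 0.5 N m here, so I need a cleaner reading. I'll back off 24° and come up again in one steady sweep that ends at this slot.

Call:
step_arm:
  targets:
    - [[0, 0, 0], -3]
    - [[0, 0, 0], -6]
    - [[0, 0, 0], -9]
    - [[0, 0, 0], -12]
    - [[0, 0, 0], -15]
    - [[0, 0, 0], -18]
    - [[0, 0, 0], -21]
    - [[0, 0, 0], -24]

```text
clock: 10.65
position: [0.5071, 0.033, 0.0833]
ee_rot: [0.607, 0.364, 0.606, -0.362]
contact_force: [2.2, 2.5, 5.8]
width: 0.0486
```

```bash
python3 - <<'E'
from h import *
st(); s=manip.get_state(); print(s["effort"].round(3),s["qd"][5]); mst(2)
E
```

```text
t 10.65 pos [507.07  33.    83.29] jaw 28.24 tx [ 0.0023  0.0013 -1.    ] F [2.19 2.5  5.8 ] M [ 0.244 -0.033 -0.413] w 48.63 q6 -0.567
[ -1.068 -35.709 -16.718  -0.933   0.361   0.061] -0.5191532003253516
t 10.75 pos [507.094  32.969  83.304] sd [0.   0.01 0.  ] jaw 28.326 tilt [2.376 1.074] F [2.255 3.78  4.572] M [ 0.41  -0.108  0.304] Msd [0.06  0.061 0.01 ] w 48.386 q6 -0.568
```

Call:
step_arm:
  targets:
    - [[0, 0, 0], 2]
    - [[0, 0, 0], 4]
    - [[0, 0, 0], 6]
    - [[0, 0, 0], 8]
    - [[0, 0, 0], 10]
    - [[0, 0, 0], 12]

```text
clock: 11.35
position: [0.5075, 0.0331, 0.0833]
ee_rot: [0.566, 0.426, 0.565, -0.424]
contact_force: [3.2, 3.6, 4.2]
width: 0.0486
```

```bash
python3 - <<'E'
from h import *
st(); s=manip.get_state(); print(s["effort"].round(3),s["qd"][5])
E
```

```text
t 11.35 pos [507.45  33.1   83.27] jaw 16.2 tx [ 0.0031  0.001  -1.    ] F [3.25 3.62 4.2 ] M [ 0.552 -0.171  0.464] w 48.64 q6 -0.356
[ -2.389 -36.625 -16.524  -0.841   0.709   0.155] 0.3455841566639642
```

Call:
step_arm:
  targets:
    - [[0, 0, 0], 2]
    - [[0, 0, 0], 4]
    - [[0, 0, 0], 6]
    - [[0, 0, 0], 8]
    - [[0, 0, 0], 10]
    - [[0, 0, 0], 12]

```text
clock: 11.95
position: [0.5078, 0.0332, 0.0832]
ee_rot: [0.519, 0.482, 0.517, -0.48]
contact_force: [4.6, 4.7, 1.6]
width: 0.0487
```

```bash
python3 - <<'E'
from h import *
st(); s=manip.get_state(); print(s["effort"].round(3),s["qd"][5]); mst(2)
E
```

```text
t 11.95 pos [507.81  33.19  83.16] jaw 4.21 tx [ 0.0037  0.0011 -1.    ] F [4.57 4.68 1.59] M [ 0.643 -0.278  0.564] w 48.75 q6 -0.147
[ -2.61  -37.281 -16.346  -0.898   0.97    0.282] 0.34533007278871275
t 12.05 pos [507.794  33.228  83.138] sd [0.02 0.   0.01] jaw 4.119 tilt [3.607 1.356] F [4.419 3.681 2.519] M [ 0.469 -0.239 -0.183] Msd [0.007 0.041 0.055] w 48.655 q6 -0.146
```

Call:
step_arm:
  targets:
    - [[0, 0, 0], -5]
    - [[0, 0, 0], -10]
    - [[0, 0, 0], -15]
    - [[0, 0, 0], -20]
    - [[0, 0, 0], -25]
    - [[0, 0, 0], -30]
    - [[0, 0, 0], -35]
    - [[0, 0, 0], -40]
    - [[0, 0, 0], -45]
    - [[0, 0, 0], -50]
    - [[0, 0, 0], -52.5]
    - [[0, 0, 0], -55]
    - [[0, 0, 0], -57.5]
    - [[0, 0, 0], -60]

```text
clock: 13.45
position: [0.5064, 0.0322, 0.0836]
ee_rot: [0.69, 0.157, 0.689, -0.157]
contact_force: [-0.9, 0.6, 8.1]
width: 0.0487
```

```bash
cat > r.py <<'E'
from h import *
s=manip.get_state(); M=rot(s); print(round(s["clock"],2),"jaw",np.degrees(np.arctan2(M[1,1],M[0,1])).round(2),"Mz",s["moment"][2].round(3),"e6",s["effort"][5].round(3),"qd",s["qd"][5].round(3),"F",s["contact_force"].round(1),"pos",(s["position"]*1000).round(2))
E
python3 r.py; python3 -c "
from h import *
mst(2)"
```

```text
13.45 jaw 64.3 Mz -0.196 e6 0.167 qd -0.433 F [-0.9  0.6  8.1] pos [506.35  32.19  83.55]
t 13.55 pos [506.366  32.183  83.569] sd [0.   0.01 0.  ] jaw 64.332 tilt [ 1.127 -0.48 ] F [-0.226  0.301  8.753] M [0.041 0.122 0.144] Msd [0.    0.019 0.015] w 48.563 q6 -1.196
```

Call:
step_arm:
  targets:
    - [[0, 0, 0], 2.5]
    - [[0, 0, 0], 5]
    - [[0, 0, 0], 7.5]

```text
clock: 13.85
position: [0.5065, 0.0324, 0.0835]
ee_rot: [0.678, 0.203, 0.677, -0.203]
contact_force: [0.3, 1.8, 7.1]
width: 0.0487
```

```bash
python3 r.py
```

```text
13.85 jaw 56.65 Mz 0.126 e6 -0.199 qd 0.431 F [0.3 1.8 7.1] pos [506.45  32.38  83.49]
```

Call:
step_arm:
  targets:
    - [[0, 0, 0], 2.5]
    - [[0, 0, 0], 5]
    - [[0, 0, 0], 7.5]

```text
clock: 14.15
position: [0.5066, 0.0326, 0.0834]
ee_rot: [0.663, 0.247, 0.662, -0.247]
contact_force: [0.7, 1.3, 6.4]
width: 0.0485
```

```bash
python3 r.py
```

```text
14.15 jaw 49.15 Mz 0.187 e6 -0.166 qd 0.431 F [0.7 1.3 6.4] pos [506.58  32.58  83.43]
```

Call:
step_arm:
  targets:
    - [[0, 0, 0], 2.5]
    - [[0, 0, 0], 5]
    - [[0, 0, 0], 7.5]

```text
clock: 14.45
position: [0.5068, 0.0327, 0.0834]
ee_rot: [0.646, 0.29, 0.645, -0.289]
contact_force: [0.6, 2.6, 6.0]
width: 0.0486
```

```bash
python3 r.py
```

```text
14.45 jaw 41.65 Mz 0.269 e6 -0.123 qd 0.434 F [0.6 2.6 6. ] pos [506.77  32.71  83.41]
```

Call:
step_arm:
  targets:
    - [[0, 0, 0], 2.5]
    - [[0, 0, 0], 5]
    - [[0, 0, 0], 7.5]

```text
clock: 14.75
position: [0.5069, 0.0329, 0.0833]
ee_rot: [0.625, 0.332, 0.624, -0.331]
contact_force: [1.8, 3.3, 4.8]
width: 0.0486
```

```bash
python3 r.py
```

```text
14.75 jaw 34.15 Mz 0.302 e6 -0.069 qd 0.431 F [1.8 3.3 4.8] pos [506.92  32.88  83.35]
```

Call:
step_arm:
  targets:
    - [[0, 0, 0], 2.5]
    - [[0, 0, 0], 5]
    - [[0, 0, 0], 7.5]

```text
clock: 15.05
position: [0.5071, 0.033, 0.0833]
ee_rot: [0.602, 0.372, 0.601, -0.371]
contact_force: [2.2, 3.7, 3.6]
width: 0.0488
```

```bash
python3 r.py
```

```text
15.05 jaw 26.66 Mz 0.347 e6 -0.007 qd 0.432 F [2.2 3.7 3.6] pos [507.13  33.    83.3 ]
```

Call:
step_arm:
  targets:
    - [[0, 0, 0], 2.5]
    - [[0, 0, 0], 5]
    - [[0, 0, 0], 7.5]

```text
clock: 15.35
position: [0.5074, 0.0331, 0.0832]
ee_rot: [0.577, 0.411, 0.576, -0.409]
contact_force: [2.5, 3.4, 3.9]
width: 0.0487
```

```bash
python3 r.py
```

```text
15.35 jaw 19.17 Mz 0.445 e6 0.063 qd 0.433 F [2.5 3.4 3.9] pos [507.36  33.07  83.24]
```

Call:
step_arm:
  targets:
    - [[0, 0, 0], 2.5]
    - [[0, 0, 0], 5]
    - [[0, 0, 0], 7.5]

```text
clock: 15.65
position: [0.5076, 0.0331, 0.0832]
ee_rot: [0.549, 0.448, 0.548, -0.446]
contact_force: [4.3, 5.6, 3.7]
width: 0.0488
```

```bash
python3 r.py
```

```text
15.65 jaw 11.68 Mz 0.487 e6 0.141 qd 0.43 F [4.3 5.6 3.7] pos [507.55  33.15  83.18]
```

Call:
step_arm:
  targets:
    - [[0, 0, 0], 2.5]
    - [[0, 0, 0], 5]
    - [[0, 0, 0], 7.5]

```text
clock: 15.95
position: [0.5078, 0.0332, 0.0832]
ee_rot: [0.519, 0.483, 0.517, -0.48]
contact_force: [3.7, 4.5, 3.1]
width: 0.0486
```

```bash
python3 r.py
```

```text
15.95 jaw 4.19 Mz 0.596 e6 0.226 qd 0.432 F [3.7 4.5 3.1] pos [507.79  33.19  83.17]
```

The steady sweep settles it. Torque is about 0.16 N m at the start, 0.5 at jaw 12° and about 0.58 at this slot (jaw 4.2°), and extrapolates to about 1.57 at the slot after, which is above the 1.3 limit. This slot is the right one, so I'll release and look.

Call:
step_arm:
  targets:
    - [[0, 0, 0], 0.2]
    - [[0, 0, 0], 0.2]
    - [[0, 0, 0], 0.2]
    - [[0, 0, 0], 0.2]
    - [[0, 0, 0], 0.2]
  grip: 0

```text
clock: 16.45
position: [0.5057, 0.0323, 0.0827]
ee_rot: [0.517, 0.482, 0.517, -0.483]
contact_force: [-0.3, 0.4, -0.2]
width: 0.0853
```

```bash
python3 - <<'E'
from h import *
st(); plan([.5201,-.2004,.12],-13.14)
E
```

```text
t 16.45 pos [505.73  32.3   82.66] jaw 3.96 tx [-5.e-04 -2.e-04 -1.e+00] F [-0.27  0.37 -0.24] M [ 0.004 -0.024  0.02 ] w 85.31 q6 -0.142
toolx [-0.001 -0.    -1.   ] jawyaw 3.96 pos [0.5057 0.0323 0.0827] q6 -0.142
shift mm [-37.3  -1.7 233.1]
turn deg (any +-180) 17.1
```

Lift up first, then traverse at a safe height.

Call:
step_arm:
  targets:
    - [[-40, 0, 0], 0]
    - [[-80, 0, 0], 0]
    - [[-100, -2, 40], 8]
    - [[-100, -2, 90], 17]
    - [[-100, -2, 140], 17]
    - [[-100, -2, 190], 17]
    - [[-90, -2, 233], 17]
    - [[-80, -2, 233], 17]
    - [[-80, -2, 233], 17]
    - [[-80, -2, 233], 17]

```text
clock: 17.45
position: [0.5195, -0.199, 0.1624]
ee_rot: [-0.439, -0.553, -0.441, 0.554]
contact_force: [-0.4, 0.0, 0.2]
width: 0.0855
```

```bash
python3 - <<'E'
from fit import *
st()
for n in("top","side"):
    d=avg(n,5); np.savez(f"a_{n}.npz",avg=d["avg"],pose=d["pose"],fx=d["fx"],fy=d["fy"],cx=d["cx"],cy=d["cy"])
    im=cv2.cvtColor(d["avg"].clip(0,255).astype(np.uint8),cv2.COLOR_RGB2BGR); cv2.imwrite(f"pics/f2_{n}.png",im)
    u,v=(235,217) if n=="top" else (228,185)
    cv2.imwrite(f"pics/av2_{n}.png",cv2.resize(im[v-16:v+16,u-20:u+20],None,fx=12,fy=12,interpolation=cv2.INTER_CUBIC))
d=load("top"); r=line(d,np.array([.507,.0338])); print(r); print(hexfit(d,r[0]))
s=load("side"); print(line(s,np.array([.5065,.033])))
a=cv2.imread("pics/av2_top.png");b=cv2.imread("pics/av2_side.png"); cv2.imwrite("pics/av2.png",np.vstack([a,b])[:, :])
E
```

```text
t 17.45 pos [ 519.47 -199.    162.43] jaw -13.03 tx [-0.0014  0.0013 -1.    ] F [-0.37  0.03  0.17] M [-0.001  0.007 -0.03 ] w 85.53 q6 -0.264
(array([0.50716084, 0.03381223]), np.float64(64.19261761387523), array([0.00121708, 0.00680201]))
(array([0.50640721, 0.03398853, 3.7905645 , 0.02510715]), np.float64(0.024303859306301905))
(array([0.50866191, 0.03777005]), np.float64(65.96965364367065), array([0.0018139 , 0.00537188]))
```

View pics/av2_top.png

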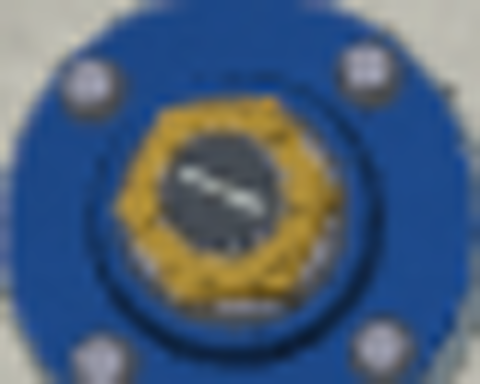

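View pics/av2_side.png

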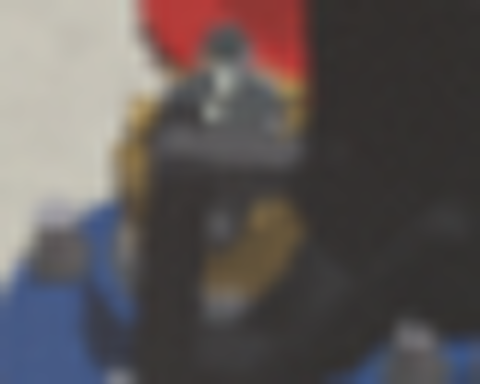

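View pics/f2_top.png

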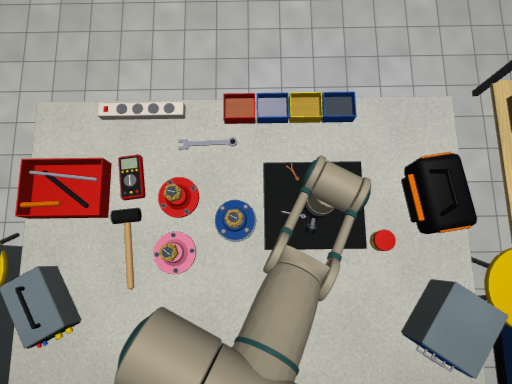

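The top view shows the slot in line: hexagon 3.8–4.0°, paint line 4.1° mod 60. The arm is over the pin. Descending.

```bash
python3 - <<'E'
from h import *
plan([.5201,-.2004,.0037],-13.14)
E
```

```text
toolx [ 0. -0. -1.] jawyaw -13.02 pos [ 0.5202 -0.1998  0.163 ] q6 -0.264
shift mm [159.3   0.    0.5]
turn deg (any +-180) 0.12
```

Call:
step_arm:
  targets:
    - [[40, 0, 0.5], 0.1]
    - [[80, 0, 0.5], 0.1]
    - [[120, 0, 0.5], 0.1]
    - [[140, 0, 0.5], 0.1]
    - [[150, 0, 0.5], 0.1]
    - [[155, 0, 0.5], 0.1]
    - [[158.5, 0, 0.5], 0.1]
    - [[158.5, 0, 0.5], 0.1]
    - [[158.5, 0, 0.5], 0.1]

```text
clock: 18.85
position: [0.5207, -0.201, 0.0053]
ee_rot: [0.44, 0.554, 0.439, -0.554]
contact_force: [1.0, -0.7, -0.4]
width: 0.0858
```

```bash
python3 - <<'E'
from h import *
mst(3)
E
```

```text
t 19.0 pos [ 520.548 -200.941    5.227] sd [0.11 0.06 0.09] jaw -13.148 tilt [ 1.682 -0.98 ] F [ 0.343 -0.005  0.24 ] M [ 0.018 -0.022 -0.012] Msd [0.009 0.039 0.023] w 85.258 q6 -0.264
```

Call:
step_arm:
  targets:
    - [[0.6, 0, 0], 0]
    - [[0.6, 0, 0], 0]
    - [[0.6, 0, 0], 0]
    - [[0.6, 0, 0], 0]
    - [[0.6, 0, 0], 0]
    - [[0.6, 0, 0], 0]
    - [[0.6, 0, 0], 0]
    - [[0.6, 0, 0], 0]
    - [[0.6, 0, 0], 0]
    - [[0.6, 0, 0], 0]
  grip: 1
  grip_force: 40

```text
clock: 20.0
position: [0.52, -0.2006, 0.0037]
ee_rot: [0.44, 0.554, 0.439, -0.554]
contact_force: [-0.5, 0.4, 0.8]
width: 0.0119
```

```bash
python3 - <<'E'
from h import *
mst(3)
for n in("top","side"):
    d=manip.get_image(n); im=cv2.cvtColor(d["image"],cv2.COLOR_RGB2BGR); u,v=(293,214) if n=="top" else (252,245)
    cv2.imwrite(f"pics/g_{n}.png",cv2.resize(im[v-30:v+30,u-40:u+40],None,fx=8,fy=8,interpolation=cv2.INTER_CUBIC))
E
```

```text
t 20.15 pos [ 519.966 -200.637    3.734] sd [0.02 0.01 0.01] jaw -13.15 tilt [ 0.071 -0.129] F [ 0.056 -0.011  1.095] M [ 0.023  0.018 -0.039] Msd [0.021 0.024 0.023] w 12.278 q6 -0.263
```

View pics/g_side.png

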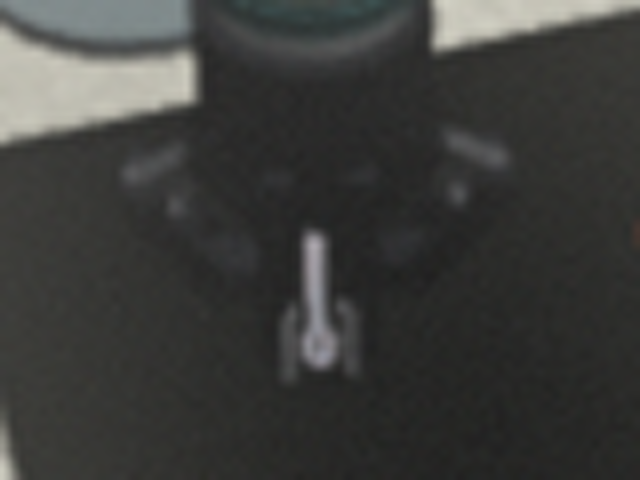

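Pads hold the eye on both sides, at (320,345) in the crop, with width 12.3 mm. Next I lift and move to the pre-insertion pose, 113 mm short along the hole's direction.

Call:
step_arm:
  targets:
    - [[-15, 0, 0], 0]
    - [[-40, 0, 0], 0]
    - [[-75, 0, 0], 0]
    - [[-106.4, 0, 0], 0]
    - [[-106.4, -30, -30], 6]
    - [[-106.4, -60, -65], 12.8]
    - [[-106.4, -89.7, -100], 12.8]
    - [[-106.4, -89.7, -113.1], 12.8]
    - [[-106.4, -89.7, -113.1], 12.8]
    - [[-106.4, -89.7, -113.1], 12.8]
    - [[-106.4, -89.7, -113.1], 12.8]

```text
clock: 21.35
position: [0.4594, -0.0712, 0.1101]
ee_rot: [0.375, 0.6, 0.374, -0.6]
contact_force: [0.1, 0.0, -0.8]
width: 0.0114
```

```bash
python3 - <<'E'
from h import *
mst(2)
for n in("top","side"):
    d=avg(n,4); im=cv2.cvtColor(d["avg"].astype(np.uint8),cv2.COLOR_RGB2BGR)
    np.savez(f"b_{n}.npz",avg=d["avg"],pose=d["pose"],fx=d["fx"],fy=d["fy"],cx=d["cx"],cy=d["cy"])
    p=proj(d,[.485,-.02,.111]); print(n,p); u,v=p.astype(int)
    cv2.imwrite(f"pics/h_{n}.png",cv2.resize(im[v-35:v+35,u-40:u+40],None,fx=8,fy=8,interpolation=cv2.INTER_CUBIC))
    c=np.array([.5079,.03148]);e=np.array([np.cos(np.radians(64)),np.sin(np.radians(64))])
    for k in(-116,-32,): print(k,proj(d,[*(c+e*k/1000),.1115])-[u-40,v-35])
E
```

```text
t 21.45 pos [459.105 -71.202 109.99 ] sd [0.09 0.04 0.03] jaw -26.013 tilt [ 0.303 -0.516] F [ 0.662 -0.192 -0.919] M [-0.019 -0.05   0.019] Msd [0.011 0.078 0.033] w 11.99 q6 0.151
top [250.8745622  223.77260365]
-116 [58.16054476 44.64022729]
-32 [33.48764898 32.98111778]
side [222.80509219 191.63380366]
-116 [35.03295128 48.88922435]
-32 [42.07764874 30.28471758]
```

View pics/h_side.png

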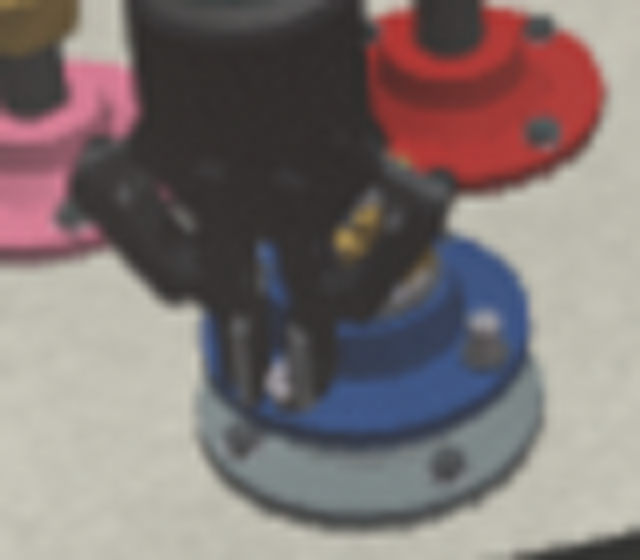

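View pics/h_top.png

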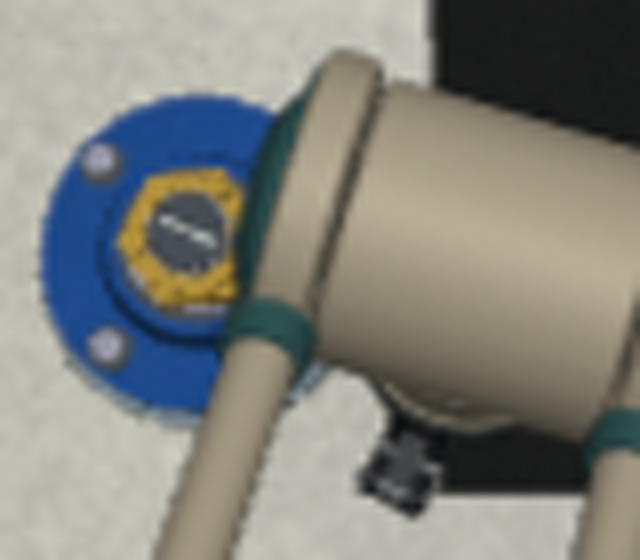

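Call:
step_arm:
  targets:
    - [[0, -1.2, 0], 0]
    - [[0, -1.2, -4], 0]
    - [[0, -1.2, -7], 0]
    - [[0, -1.2, -10], 0]
    - [[0, -1.2, -12], 0]
    - [[0, -1.2, -12], 0]
    - [[0, -1.2, -12], 0]

```text
clock: 22.55
position: [0.4625, -0.0587, 0.1101]
ee_rot: [-0.375, -0.599, -0.375, 0.599]
contact_force: [0.8, 0.0, 0.3]
width: 0.0121
```

```bash
cat >> h.py <<'E'
def ins(k=2):
    m=mst(k); c=np.array([507.9,31.48]);e=np.array([.4384,.8988]);n=np.array([.8988,-.4384]); r=m[:2]-c
    print("s",(r@e).round(2),"lat",(r@n).round(2),"z",m[2],"Fs",(m[6:8]@e).round(2),"Fn",(m[6:8]@n).round(2),"Fz",m[8],"Mn",(m[9:11]@n).round(3))
E
python3 -c "
from h import *
ins()"
```

```text
t 22.65 pos [462.46  -58.748 110.055] sd [0.01 0.01 0.01] jaw -25.946 tilt [-0.107 -0.123] F [ 0.478 -0.611 -0.366] M [0.009 0.007 0.018] Msd [0.004 0.005 0.018] w 11.746 q6 0.177
s -101.02 lat -1.29 z 110.055 Fs -0.34 Fn 0.7 Fz -0.366 Mn 0.005
```

Call:
step_arm:
  targets:
    - [[0, 1.3, 0], 0]
    - [[0, 1.3, 0], 0]
    - [[0, 1.3, -2], 0]
    - [[0, 1.3, -4], 0]
    - [[0, 1.3, -6], 0]
    - [[0, 1.3, -6], 0]
    - [[0, 1.3, -6], 0]

```text
clock: 23.35
position: [0.4663, -0.0538, 0.1101]
ee_rot: [-0.375, -0.599, -0.375, 0.6]
contact_force: [-0.2, 0.2, -0.8]
width: 0.012
```

```bash
python3 -c "
from h import *
ins()"
```

```text
t 23.45 pos [466.255 -53.889 110.07 ] sd [0.01 0.02 0.  ] jaw -25.942 tilt [-0.074 -0.111] F [-0.361  0.475  0.331] M [-0.007  0.005  0.034] Msd [0.013 0.021 0.029] w 12.098 q6 0.189
s -94.99 lat -0.0 z 110.07 Fs 0.27 Fn -0.53 Fz 0.331 Mn -0.008
```

Call:
step_arm:
  targets:
    - [[0, 0, -2.5], 0]
    - [[0, 0, -5], 0]
    - [[0, 0, -7.5], 0]
    - [[0, 0, -10], 0]
    - [[0, 0, -10], 0]

```text
clock: 23.95
position: [0.4709, -0.0446, 0.1101]
ee_rot: [0.375, 0.599, 0.375, -0.599]
contact_force: [-0.1, -0.0, -0.5]
width: 0.0121
```

```bash
python3 -c "
from h import *
ins()"
```

```text
t 24.05 pos [470.741 -44.828 110.089] sd [0.03 0.04 0.01] jaw -25.932 tilt [ 0.041 -0.158] F [ 0.266  0.065 -0.993] M [-0.042  0.018  0.012] Msd [0.016 0.021 0.004] w 11.969 q6 0.211
s -84.88 lat 0.05 z 110.089 Fs 0.18 Fn 0.21 Fz -0.993 Mn -0.046
```

Call:
step_arm:
  targets:
    - [[0, 0, -2.5], 0]
    - [[0, 0, -5], 0]
    - [[0, 0, -7.5], 0]
    - [[0, 0, -10], 0]
    - [[0, 0, -12.5], 0]
    - [[0, 0, -15], 0]
    - [[0, 0, -17.5], 0]
    - [[0, 0, -20], 0]
    - [[0, 0, -20], 0]

```text
clock: 24.95
position: [0.4796, -0.0267, 0.1101]
ee_rot: [0.375, 0.599, 0.375, -0.599]
contact_force: [-0.2, 0.1, -0.8]
width: 0.0119
```

```bash
python3 -c "
from h import *
ins()"
```

```text
t 25.05 pos [479.453 -26.867 110.075] sd [0.04 0.04 0.01] jaw -25.935 tilt [-0.032 -0.148] F [-0.119 -0.028 -0.359] M [-0.025  0.004 -0.018] Msd [0.026 0.016 0.011] w 11.849 q6 0.252
s -64.91 lat 0.01 z 110.075 Fs -0.08 Fn -0.09 Fz -0.359 Mn -0.024
```

No resistance. Continuing to 5 mm short of home, then slowly.

Call:
step_arm:
  targets:
    - [[0, 0, -3], 0]
    - [[0, 0, -6], 0]
    - [[0, 0, -9], 0]
    - [[0, 0, -12], 0]
    - [[0, 0, -15], 0]
    - [[0, 0, -18], 0]
    - [[0, 0, -21], 0]
    - [[0, 0, -23.5], 0]
    - [[0, 0, -23.5], 0]

```text
clock: 25.95
position: [0.4899, -0.0055, 0.1101]
ee_rot: [0.375, 0.599, 0.375, -0.599]
contact_force: [0.9, 0.1, -0.3]
width: 0.0118
```

```bash
python3 -c "
from h import *
ins()"
```

```text
t 26.05 pos [489.734  -5.755 110.081] sd [0.05 0.04 0.  ] jaw -25.934 tilt [-0.011 -0.201] F [-0.613 -0.289  0.047] M [-0.001  0.03   0.028] Msd [0.011 0.017 0.006] w 11.94 q6 0.299
s -41.43 lat -0.0 z 110.081 Fs -0.53 Fn -0.42 Fz 0.047 Mn -0.014
```

Call:
step_arm:
  targets:
    - [[0, 0, -1], 0]
    - [[0, 0, -2], 0]
    - [[0, 0, -2], 0]

```text
clock: 26.35
position: [0.4906, -0.004, 0.1101]
ee_rot: [0.375, 0.6, 0.375, -0.599]
contact_force: [0.3, 0.2, -0.7]
width: 0.0118
```

```bash
python3 -c "
from h import *
ins()"
```

```text
t 26.45 pos [490.58   -4.043 110.096] sd [0.01 0.01 0.01] jaw -25.951 tilt [ 0.021 -0.118] F [-0.096 -0.226  0.285] M [-0.015  0.036 -0.011] Msd [0.02  0.018 0.025] w 11.97 q6 0.303
s -39.52 lat 0.01 z 110.096 Fs -0.25 Fn 0.01 Fz 0.285 Mn -0.029
```

Call:
step_arm:
  targets:
    - [[0, 0, -1], 0]
    - [[0, 0, -2], 0]
    - [[0, 0, -2], 0]

```text
clock: 26.75
position: [0.4915, -0.0022, 0.1101]
ee_rot: [0.375, 0.6, 0.375, -0.599]
contact_force: [-0.3, -0.3, -1.4]
width: 0.0121
```

```bash
python3 -c "
from h import *
ins()"
```

```text
t 26.85 pos [491.465  -2.192 110.09 ] sd [0.   0.03 0.01] jaw -25.946 tilt [ 0.016 -0.103] F [ 0.631 -0.315  0.333] M [ 0.006 -0.01  -0.018] Msd [0.008 0.026 0.021] w 11.87 q6 0.307
s -37.47 lat -0.01 z 110.09 Fs -0.01 Fn 0.71 Fz 0.333 Mn 0.01
```

Call:
step_arm:
  targets:
    - [[0, 0, -0.5], 0]
    - [[0, 0, -1], 0]
    - [[0, 0, -1], 0]

```text
clock: 27.15
position: [0.4919, -0.0013, 0.1101]
ee_rot: [-0.375, -0.599, -0.375, 0.6]
contact_force: [0.6, 0.0, -0.0]
width: 0.012
```

```bash
python3 -c "
from h import *
ins()
d=manip.get_image('side'); im=cv2.cvtColor(d['image'],cv2.COLOR_RGB2BGR)
cv2.imwrite('pics/i_side.png',cv2.resize(im[155:225,185:265],None,fx=8,fy=8,interpolation=cv2.INTER_CUBIC))"
```

```text
t 27.25 pos [491.901  -1.32  110.069] sd [0.01 0.01 0.  ] jaw -25.949 tilt [-0.007 -0.096] F [-0.259  0.12  -0.483] M [-0.027 -0.013  0.022] Msd [0.026 0.023 0.01 ] w 12.112 q6 0.309
s -36.49 lat -0.0 z 110.069 Fs -0.01 Fn -0.29 Fz -0.483 Mn -0.019
```

View pics/i_side.png

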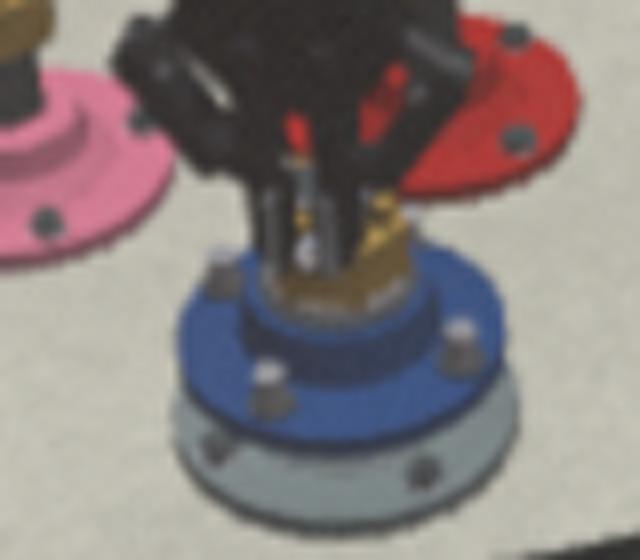

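The side view shows the pin in line with the slot and its eye still held, at (308,250) in the crop. No contact yet, so I'll creep in.

Call:
step_arm:
  targets:
    - [[0, 0, -0.5], 0]
    - [[0, 0, -1], 0]
    - [[0, 0, -1], 0]

```text
clock: 27.6
position: [0.4924, -0.0004, 0.1101]
ee_rot: [0.375, 0.599, 0.375, -0.599]
contact_force: [-0.9, 0.1, -0.4]
width: 0.012
```

```bash
python3 -c "
from h import *
ins()"
```

```text
t 27.7 pos [ 4.92342e+02 -4.05000e-01  1.10081e+02] sd [0.   0.01 0.01] jaw -25.948 tilt [ 0.03  -0.085] F [ 0.029 -0.251 -0.915] M [-0.023  0.023 -0.005] Msd [0.021 0.014 0.026] w 11.996 q6 0.311
s -35.48 lat -0.01 z 110.081 Fs -0.21 Fn 0.14 Fz -0.915 Mn -0.031
```

Call:
step_arm:
  targets:
    - [[0, 0, -0.4], 0]
    - [[0, 0, -0.8], 0]
    - [[0, 0, -0.8], 0]

```text
clock: 28.0
position: [0.4927, 0.0003, 0.1101]
ee_rot: [-0.375, -0.599, -0.375, 0.6]
contact_force: [-0.2, 0.6, -0.9]
width: 0.0118
```

```bash
python3 -c "
from h import *
ins()"
```

```text
t 28.1 pos [4.92672e+02 3.05000e-01 1.10081e+02] sd [0.01 0.01 0.  ] jaw -25.949 tilt [-0.008 -0.111] F [-0.428  0.265 -0.559] M [-0.039  0.028 -0.   ] Msd [0.004 0.016 0.017] w 11.937 q6 0.312
s -34.7 lat -0.02 z 110.081 Fs 0.05 Fn -0.5 Fz -0.559 Mn -0.047
```

Call:
step_arm:
  targets:
    - [[0, 0, -0.4], 0]
    - [[0, 0, -0.8], 0]
    - [[0, 0, -0.8], 0]

```text
clock: 28.4
position: [0.4928, 0.0007, 0.1101]
ee_rot: [-0.375, -0.599, -0.375, 0.6]
contact_force: [-1.1, -2.5, 0.7]
width: 0.0115
```

```bash
python3 -c "
from h import *
ins()"
```

```text
t 28.5 pos [492.833   0.643 110.067] sd [0. 0. 0.] jaw -25.935 tilt [-0.42  -0.818] F [-1.032 -2.35  -0.16 ] M [-0.37   0.157 -0.014] Msd [0.033 0.007 0.023] w 11.752 q6 0.314
s -34.32 lat -0.02 z 110.067 Fs -2.56 Fn 0.1 Fz -0.16 Mn -0.401
```

Call:
step_arm:
  targets:
    - [[0, 0, -0.4], 0]
    - [[0, 0, -0.7], 0]
    - [[0, 0, -0.7], 0]

```text
clock: 28.8
position: [0.4929, 0.0008, 0.11]
ee_rot: [-0.375, -0.599, -0.375, 0.6]
contact_force: [-2.1, -4.4, 0.3]
width: 0.0119
```

```bash
python3 -c "
from h import *
ins()"
```

```text
t 28.9 pos [492.886   0.793 110.048] sd [0.01 0.01 0.02] jaw -25.915 tilt [-0.99  -1.796] F [-2.509 -5.205  0.516] M [-0.861  0.36   0.018] Msd [0.004 0.013 0.025] w 11.977 q6 0.315
s -34.16 lat -0.04 z 110.048 Fs -5.78 Fn 0.03 Fz 0.516 Mn -0.932
```

The eye meets the crown at s = −34.3 mm with 2.6–5.8 N. Easing the push, then releasing.

Call:
step_arm:
  targets:
    - [[0.5, 0, 0.9], 0]
    - [[0.5, 0, 0.9], 0]

```text
clock: 29.1
position: [0.4929, 0.0007, 0.1096]
ee_rot: [-0.375, -0.599, -0.375, 0.6]
contact_force: [-1.9, -3.0, -0.4]
width: 0.0121
```

Call:
step_arm:
  targets:
    - [[0, 0, 0], 0]
    - [[0, 0, 0], 0]
    - [[0, 0, 0], 0]
    - [[0, 0, 0], 0]
    - [[0, 0, 0], 0]
    - [[0, 0, 0], 0]
    - [[0, 0, 0], 0]
  grip: 0

```text
clock: 29.8
position: [0.493, 0.0009, 0.1096]
ee_rot: [0.375, 0.6, 0.375, -0.599]
contact_force: [-0.3, -0.7, 0.6]
width: 0.0853
```

Call:
step_arm:
  targets:
    - [[-30, 0, 0], 0]
    - [[-70, 0, 0], 0]
    - [[-110, 0, 0], 0]
    - [[-120, 0, 45], 0]
    - [[-120, 0, 95], 0]
    - [[-120, 0, 140], 0]
    - [[-120, 0, 185], 0]
    - [[-120, 0, 230], 0]
    - [[-120, 0, 260], 0]
    - [[-120, 0, 260], 0]

```text
clock: 30.8
position: [0.3778, -0.2361, 0.2296]
ee_rot: [-0.374, -0.6, -0.373, 0.601]
contact_force: [0.9, 0.3, -0.7]
width: 0.0852
```

```bash
python3 -c "
from fit import *
st()
for n in('top','side'):
    d=avg(n,5); np.savez(f'a_{n}.npz',avg=d['avg'],pose=d['pose'],fx=d['fx'],fy=d['fy'],cx=d['cx'],cy=d['cy'])
    im=cv2.cvtColor(d['avg'].clip(0,255).astype(np.uint8),cv2.COLOR_RGB2BGR); cv2.imwrite(f'pics/j_{n}.png',im)
    u,v=(237,217) if n=='top' else (228,187)
    cv2.imwrite(f'pics/jc_{n}.png',cv2.resize(im[v-20:v+20,u-24:u+24],None,fx=14,fy=14,interpolation=cv2.INTER_CUBIC))
    c=np.array([.5079,.03148]);e=np.array([.4384,.8988])
    for k in(-39.6,-23,45): print(n,k,(proj(d,[*(c-[.0014,-.002]+e*k/1000),.111])-[u-24,v-20])*14)
"
```

```text
t 30.8 pos [ 377.81 -236.09  229.64] jaw -26.23 tx [-5.0e-04 -1.9e-03 -1.0e+00] F [ 0.86  0.33 -0.68] M [-0.007  0.013  0.015] w 85.16 q6 -0.255
top -39.6 [448.95583988 357.10699151]
top -23 [381.16200745 325.05550868]
top 45 [105.22626439 194.59895511]
side -39.6 [264.23114635 289.60002818]
side -23 [282.5960773  241.40126012]
side 45 [353.4695979   55.39367916]
```

View pics/jc_top.png

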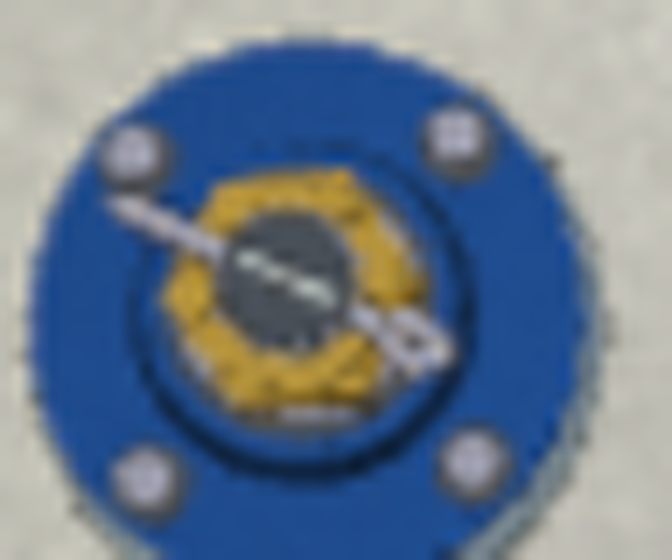

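View pics/jc_side.png

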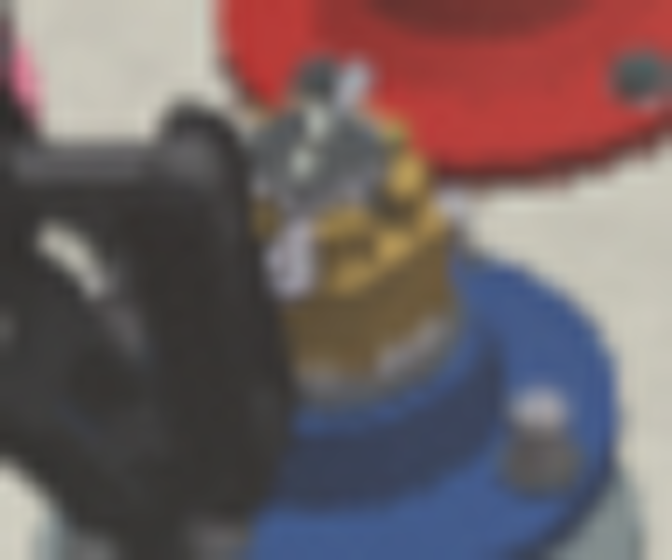

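The top crop shows the tip at (108,200) and the eye's end at (448,357). Predicted home positions are (105,195) and (449,357), so the pin is home. One last look at the nut's angle and the bystanders, then I'll hand it in.

```bash
python3 -c "
from fit import *
d=load('top'); print(line(d,np.array([.507,.0338]))[1]); print(hexfit(d,np.array([.5065,.034])))
"
```

```text
64.1864279756264
(array([4.88445972e-01, 4.20603881e-02, 6.93171128e+01, 8.62438513e-03]), np.float64(0.7276785714285714))
```

View pics/j_top.png

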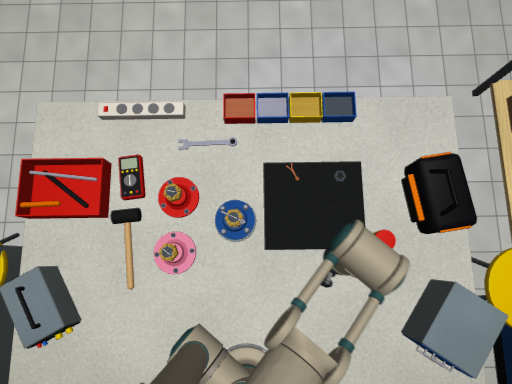

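The old pin, spare nut, spanner, multimeter and mallet are where they were, and the jar is half behind the arm. The hexagon fit fails now because the pin splits the brass mask, but the nut looks unchanged in the crop. Handing in.

```bash
python3 -c "
from h import *
st(); print(manip.sign_off())"
```

```text
t 31.3 pos [ 379.51 -232.29  229.64] jaw -25.87 tx [ 1.e-04 -0.e+00 -1.e+00] F [-0.48  0.74 -0.53] M [-0.012 -0.041  0.024] w 85.68 q6 -0.254
the job is handed in; nothing more can be done
None
```

The nut is snug and lined up, and the new split pin is home in slot and hole. I handed the job in at 31.3 s with the gripper open and clear.

- **Nut:** I tightened it about 59.5° clockwise in total, to the first slot past snug.
    - **Torque:** it passed 0.5 N m about 8° before the slot and read about 0.58 N m there in a steady sweep.
    - **Back-offs:** the first readings, in small slow steps, hovered at 0.45–0.52 N m. So I backed the nut off twice, by 24° and then 60° (to its start), and re-tightened it in steady sweeps before trusting the reading. It was not turned past the slot.
    - **Next slot:** the torque curve extrapolates to about 1.57 N m one slot on, above the 1.3 N m limit, so I stopped here.
- **Pin:** it went in with no measurable resistance until its eye met the nut at about 3–6 N. I then eased off and let go.

**Last checks:**
- **Slot:** the nut was in line with the paint line to about 0.3° before the pin went in.
- **Pin position:** the eye and tip are within about 1 mm of their predicted home positions in the top view.
- **Failed check:** the hexagon fit on the final picture did not work, because the pin splits the nut's outline. Afterwards I judged the nut's angle only by eye; it looked unchanged.
- **Other things:** they looked undisturbed, but the grease jar was half hidden behind the arm in the last picture.

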